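Feed a dish tray through the sprung gate of a viewing chute

TASK

With one fingertip press the blue paddle down to lift the sprung gate, and keep it held up, clear of the tray, while your other finger pushes the orange dish tray along the chute under it until it is fully home against the black end stop. Only then let go of the paddle so that the gate drops shut behind the tray. Only push: do not lift or tip the tray, do not ram it against the red tooth or lower the tooth onto it, and leave everything else on the bench where it is.

Things in the scene. Friction and masses are not known exactly. Their poses are not given: they have to be found in the camera images.
- chute: Low straight chute fixed to the bench, leading roughly to the robot's left, paddle on the side away from the robot. Origin on the bench under its centreline; x = direction of travel, y = left of travel, z up. Floor top z = 5 mm, from x = -175 (open end) to 150 mm. Side walls 6 mm thick, inner faces y = +-35 mm, tops z = 14 mm. 10 mm hinge posts at x = -182 and 55, y = -41 mm, tops z = 40 mm.
- stop (a point): Middle of the top edge of the black end stop's face, which closes the chute at chute x = 152 mm; top 50 mm above the bench. Behind it, to chute x = 250 mm, stands a white viewing box 140 mm wide and 55 mm high, with a black knob (top 67 mm above the bench).
- gate (a joint): Gate hinge, rad: 0 = shut, grows as the paddle is pressed down, limit 0.85. Paddle and tooth form one rigid seesaw across the hinge axis. A spring always shuts it (0.08 Nm at 0, 0.17 Nm at 0.7; about 2 to 5 N at the paddle). The tooth clears the tray and dishes above 0.5; 0.6 to 0.8 is a good hold. The tray cannot push it open.
- axis (a point): Point on the gate's hinge axis (8 mm steel rod), beside the paddle's middle. The axis runs along the chute's x at chute y = -38 mm, z = 34 mm. Paddle on its -y side, tooth on its +y side.
- paddle (a point): Centre of the top of the blue paddle: plate 4 mm thick, 215 mm long along the chute (chute x -170 to 45 mm), from 8 to 62 mm from the hinge axis; this point is 35 mm from it. At gate value q it slopes up away from the hinge by (0.56 - q) rad: level at 0.56; shut, its outer edge is 69 mm above the bench. A fingertip may slide along its whole length while pressing.
- tooth (a point): Red gate tooth, 8 mm along the chute, 16 mm across, 22 mm high; this point is its centre. Shut: centre at chute x = 20, y = -13, z = 23 mm, blocking the tray. It hangs on a steel arm from the hinge. Raised, tooth and arm stay at chute y below 2 mm and lower than 70 mm, so a finger over the other half of the chute passes freely.
- tray: Orange tray 116 mm long (its x, along travel), 66 mm wide, about 0.35 kg, with two agar dishes; origin: centre of underside, sliding on the chute floor. Rims and dishes 15 mm high. Starts wholly upstream of the tooth. Home against the stop, its origin is at chute x = 94 mm and its rear 12 mm past the tooth.
- tab (a point): Top middle of the rear face of the tray's rear push tab: upright plate 24 mm wide (tray y 9 to 33 mm), 6 mm thick, 50 mm high above the tray's underside, rear face flush with the tray's rear end (tray x = -58 mm). Push it from behind. A like tab at the front end meets the stop.
- dishes_far: Bystander: stack of five 90 mm agar dishes, 75 mm high; origin under its centre.
- dishes_side: Bystander: stack of four 90 mm agar dishes, 60 mm high; origin under its centre.
- dishes_small: Bystander: stack of three 52 mm agar dishes, 42 mm high, standing next to the chute past the paddle's end; origin under its centre.
- marker: Bystander: black and blue marker pen, 135 x 11 mm, lying on the bench along the chute, on the side away from the paddle; origin under its centre.
- reagent: Bystander: amber bottle, 66 mm wide, 150 mm high; origin under its centre.
- tipbox: Bystander: blue pipette tip box, 85 x 120 x 63 mm; origin under its centre.
- tally: Bystander: small steel hand tally counter, 44 mm wide, 36 mm high; origin under its centre.

How it is judged (in metres and radians):
On the way, in this order (a step that is already met when the one before it is completed fails the run):
1. a finger holds the gate open before the tray reaches it (value of joint gate above 0.5 rad and contact force between the fingers and chute above 0.3 N and x of tray in the frame of chute below -0.04 m), for 0.1 s.
2. the tray is under the gate, which a finger still holds open (value of joint gate above 0.5 rad and contact force between the fingers and chute above 0.3 N and x of tray in the frame of chute between -0.01 and 0.06 m), for 0.1 s.
3. the tray is home against the end stop with the gate still held open (value of joint gate above 0.5 rad and contact force between the fingers and chute above 0.3 N and x of tray in the frame of chute above 0.089 m and z of tray in the frame of chute below 0.009 m and angle between tray's own z axis and vertical below 0.06 rad), for 0.1 s.
At the end, for the whole second after the job is handed in: The tray lies flat on the chute floor within 5 mm of the end stop, at rest, and the gate has sprung shut (below 0.06 rad) with its tooth behind the tray (x of tray in the frame of chute above 0.089 m and z of tray in the frame of chute below 0.009 m and angle between tray's own z axis and vertical below 0.06 rad and value of joint gate below 0.06 rad and linear speed of tray below 0.01 m/s and x of tooth in the frame of tray below -0.06 m); the robot touches nothing.
It fails at once if the tray is lifted or tipped (z of tray in the frame of chute above 0.015 m or angle between tray's own z axis and vertical above 0.15 rad).
It fails at once if the tray is rammed against the gate's tooth, or the tooth comes down on it (contact force between gate_c3 and tray above 3 N).
It fails at once if the gate is lowered while the tray is under it (x of tray in the frame of chute between -0.038 and 0.078 m and value of joint gate below 0.42 rad).
It fails at once if something else on the bench is displaced by more than 20 mm (distance of any of dishes_far, dishes_side, dishes_small, marker, reagent, tipbox, tally from where it was at the start of the episode above 0.02 m).
It also fails if it takes over 43 s, if anything falls off the work surface, if the arm or the gripper's body presses on something with over 40 N, if the wrist force passes 120 N, or if a joint passes its speed limit or range.

ROBOT

A 7-joint arm with a two-finger parallel gripper is mounted at the origin on the work surface. World frame = base frame: x ahead of the robot, y to its left, z up, the work surface at z = 0. Lengths are in mm, angles in rad, forces in N, time in s.
With the tool pointing down it reaches from about 425 to 875 mm from the base axis. Payload 4.7 kg.
Tool frame: the origin (TCP) lies on the front face of the gripper's body, between the roots of the fingers; the fingertips stand 70 mm ahead of it and the grasp point (between the pads) lies 51 mm ahead of it (env.hold_point_z is the distance from the TCP to the grasp point, in mm); z points along the fingers, y is the direction in which the jaws open and shut (so a half turn about z gives the same grasp; the last joint's range is limited). The gripper opens to 87 mm and grips with 3 to 60 N. Pads are 19 mm wide; open, the fingers measure 117 mm over their backs; the gripper's body (75 mm by 190 mm) begins 51 mm behind the grasp point.
Start: joints at [1.17, 0.321, -0.07, 1.45, 0.023, 1.371, -0.057], TCP at [261.938, -594.901, 292.287] pointing down, gripper open.
Joint ranges: [-2.86, 2.86], [-0.3, 2.09], [-1.38, 1.24], [0.06, 2.45], [-1.56, 4.7], [0.09, 2.05], [-2.69, 2.69]. Speed limits (rad/s): [2.57, 2.57, 3.14, 3.14, 3.14, 3.14, 3.14].

INTERFACE

Orientations are given as a rotation vector (axis times angle).
In Python, from rig import env gives the robot as it stands.
- The arm moves only by the shell command python3 -m crank 'ROWS' [OPENING]. ROWS is JSON, a list of rows, each a list of 2 entries, a list of its own where there are three numbers: the shift along the tool's x, y, z as a fraction of full scale, then the turn, a rotation vector about the tool's x, y, z as a fraction of full scale. A call has 1 to 20 rows; each row shifts and turns the pose as measured when the row begins, along the tool's axes as they then stand; what a row does not reach is not made up. Full scale, the value 1, is 30 cm for a shift and pi rad for a turn. A row lasts 1/10 s, in which the tool goes at most 50 mm and 8.59 degrees, less where a joint would pass 70% of its speed; a pose out of reach is approached as far as the arm can. A call with a number of a shift or a turn outside -1 to 1 is refused whole. A call with a gripper value outside its range is refused whole. OPENING is the closure, from 0 (fully open) to 1 (shut), set as the call begins (- or left out, the last holds). The fingers move at their own pace and stop on an object; the grip force is fixed at half the most. Time passes only in rows, so rows that do not move let the fingers close. It gives the time, the measured TCP pose, the force and the opening at its end, in the units of the state.
- env.get_state(): the state, without advancing time (a new reading comes with each control period).
- env.read_camera(name): name is "scene" or "top" or "wrist"; returns a dict with "frame" (420x560x3 uint8, blue, green, red), "range_z" (420x560 float32, mm along the optical axis (not along the pixel's ray), 0 where there is no reading), "intrinsics" (3x3 intrinsics, pixels), "camera_from_world" (4x4, takes a point from world to camera coordinates). Camera axes: x right, y up, looking along -z (the intrinsics and any distortion apply to the point x, -y, -z); pixel columns grow to the right and rows downward; lengths in mm; the calibration is good to about 2 mm. A picture is of the moment at which its call begins.
- env.sign_off(): hands the job in, once; it reports no verdict.
Trained networks look in a picture, given as the dict that the camera call returned (one of the last four; its "shot" number tells which), for a name from the list of things; names that differ only in an ending like _2 or _b are one class to them, and where a whole thing is asked for, a point or a joint stands for the part that bears it (a point fixed in the world has none). Each returns a list of dicts, best first, with "conf" (0 to 1); they miss things now and then, are a little off and sometimes report something else, mostly with a low value. They report only what shows in the picture. A call takes as long as a camera call.
- env.silhouettes(label, picture): "region" (420x560 bool, what is visible of it) and "rect" ([centre column, centre row, width, height] in pixels, round what is visible of it).
The state is a dict: "time": time; "joint_pos": joint angles; "qd": joint speeds; "joint_torque": joint torques, N m; "eef_pos": TCP position; "ee_rot": TCP orientation; "force": force on the tool from outside, world axes, zero at the start; "wrist_torque": the same for the moment, N m; "width": finger opening in mm.
Only numpy, scipy, OpenCV 4.12 (cv2) and the standard library are available. Lean on these libraries where they do the work, as an engineer would, in place of code of your own. Each camera call takes 0.05 s, during which the arm holds its last target. There are 200 camera calls.

## Working session

There is one attempt and no reset: what is moved stays moved. The work goes in short steps, Python scripts to look and compute and a shell command to move; the robot and the scene stay as the last step left them, time stands still between calls to the robot, and variables do not carry over. Pictures are saved under pics/ and viewed, about 8 in all and at most 12, crops included, and the job is handed in when it is done.

```bash
mkdir -p pics; ls; cat > h.py <<'E'
import numpy as np, cv2
from rig import env
def cloud(p):
    K=np.array(p["intrinsics"]);T=np.linalg.inv(np.array(p["camera_from_world"]));z=p["range_z"].astype(float)
    v,u=np.mgrid[0:z.shape[0],0:z.shape[1]]
    c=np.stack([(u-K[0,2])/K[0,0]*z,-(v-K[1,2])/K[1,1]*z,-z,np.ones_like(z)],-1)
    w=(c@T.T)[...,:3]; w[z==0]=np.nan
    return w
E
python3 - <<'E'
from h import *
s=env.get_state();print({k:np.round(v,3) for k,v in s.items()})
for n in ["top","scene"]:
    p=env.read_camera(n);cv2.imwrite(f"pics/{n}0.png",p["frame"]);w=cloud(p)
    np.save(n+".npy",w)
    for l in ["chute","gate","tray","paddle","tooth","tab","stop","dishes_small","marker","tally","tipbox","reagent","dishes_far","dishes_side"]:
        try:r=env.silhouettes(l,p)
        except Exception as e: print(l,e);continue
        for d in r[:1]:
            m=d["region"];q=w[m];q=q[~np.isnan(q[:,0])]
            print(n,l,round(d["conf"],2),np.round(d["rect"]),len(q),np.round(np.percentile(q,[2,50,98],axis=0)).tolist() if len(q) else "")
E
```

```text
pics
{'time': np.float64(0.0), 'joint_pos': array([ 1.17 ,  0.322, -0.07 ,  1.452,  0.023,  1.371, -0.057]), 'qd': array([ 0.001,  0.002, -0.   , -0.001, -0.   , -0.   ,  0.001]), 'joint_torque': array([-1.0000e-03, -4.9129e+01, -4.0400e-01, -3.1252e+01, -6.4000e-02,
        4.4000e-02,  0.0000e+00]), 'eef_pos': array([ 261.733, -594.515,  291.177]), 'ee_rot': array([-3.072e+00, -6.470e-01,  1.000e-03]), 'force': array([-0.749, -0.252,  0.22 ]), 'wrist_torque': array([ 0.031, -0.02 , -0.012]), 'width': np.float64(87.054)}
top chute 0.71 [264. 221. 176.  66.] 7118 [[471.0, -89.0, 1.0], [547.0, 124.0, 44.0], [608.0, 323.0, 69.0]]
top gate 0.9 [306. 209.  88.  34.] 2189 [[538.0, -92.0, 1.0], [574.0, 11.0, 52.0], [611.0, 112.0, 70.0]]
top tray 0.57 [303. 235.  46.  31.] 1118 [[476.0, -40.0, 7.0], [509.0, 12.0, 19.0], [545.0, 69.0, 56.0]]
top paddle 0.84 [308. 208.  88.  36.] 1971 [[541.0, -90.0, 1.0], [574.0, 10.0, 53.0], [607.0, 109.0, 70.0]]
top tooth 0.97 [306. 207.  87.  38.] 2042 [[538.0, -93.0, 3.0], [575.0, 9.0, 53.0], [608.0, 112.0, 70.0]]
top tab 0.66 [303. 236.  44.  30.] 1130 
[... 1797 characters left out ...]
, [674.0, 214.0, 47.0]]
scene marker 0.47 [266. 202.  26.   3.] 63 [[418.0, -30.0, 1.0], [428.0, 25.0, 10.0], [439.0, 56.0, 17.0]]
scene tally 0.58 [150. 185.  30.  34.] 673 [[342.0, -432.0, 4.0], [406.0, -387.0, 56.0], [427.0, -350.0, 67.0]]
scene tipbox 0.6 [436. 233.  49.  37.] 1344 [[543.0, 489.0, 7.0], [607.0, 547.0, 60.0], [636.0, 616.0, 68.0]]
scene reagent 0.75 [124. 243.  28.  46.] 944 [[696.0, -419.0, 2.0], [731.0, -383.0, 80.0], [746.0, -360.0, 153.0]]
scene dishes_far 0.66 [332. 272.  29.  43.] 1119 [[742.0, 176.0, 6.0], [804.0, 216.0, 73.0], [825.0, 258.0, 80.0]]
scene dishes_side 0.62 [149. 187.  29.  31.] 659 [[344.0, -432.0, 5.0], [406.0, -386.0, 56.0], [427.0, -350.0, 67.0]]
```

```bash
python3 - <<'E'
from h import *
f=cv2.imread("pics/top0.png");w=np.load("top.npy")
h=cv2.cvtColor(f,cv2.COLOR_BGR2HSV).astype(int);H,S,V=h[...,0],h[...,1],h[...,2]
X,Y,Z=w[...,0],w[...,1],w[...,2]
box=(X>440)&(X<640)&(Y>-120)&(Y<340)
b=box&(H>95)&(H<130)&(S>90)&(Z>30)&(Z<80)
r=cv2.minAreaRect(w[b][:,:2].astype(np.float32));print("paddle",b.sum(),r,np.percentile(Z[b],[2,50,98]))
o=box&(H>3)&(H<22)&(S>120)&(Z>0)&(Z<70)&(Y<120)
r=cv2.minAreaRect(w[o][:,:2].astype(np.float32));print("tray",o.sum(),r)
t=o&(Z>40);q=w[t];lo=q[q[:,1]<15];hi=q[q[:,1]>=15]
for a in(lo,hi):print("tab",len(a),a.mean(0).round(1) if len(a) else "",np.percentile(a,[3,97],axis=0).round(1).tolist() if len(a) else "")
k=(X>440)&(X<640)&(Y>200)&(Y<340)&(Z>48)&(Z<62)
r=cv2.minAreaRect(w[k][:,:2].astype(np.float32));print("box",k.sum(),r)
c=f[150:300,150:400];cv2.imwrite("pics/c0.png",cv2.resize(c,None,fx=3,fy=3,interpolation=cv2.INTER_CUBIC))
E
```

```text
paddle 1690 ((573.9088134765625, 70.48739624023438), (94.41207885742188, 340.36895751953125), 6.174051284790039) [40.93987943 56.10368958 70.79405836]
tray 585 ((512.0150756835938, 12.196922302246094), (120.45635223388672, 69.11380004882812), 82.98236083984375)
tab 27 [482.7 -37.2  55. ] [[472.3, -41.4, 47.4], [493.8, -33.9, 59.2]]
tab 23 [496.8  71.2  55.7] [[486.1, 68.4, 47.1], [507.9, 74.3, 59.7]]
box 1858 ((546.3892822265625, 279.6219177246094), (98.99956512451172, 140.35643005371094), 82.5946273803711)
```

View pics/c0.png

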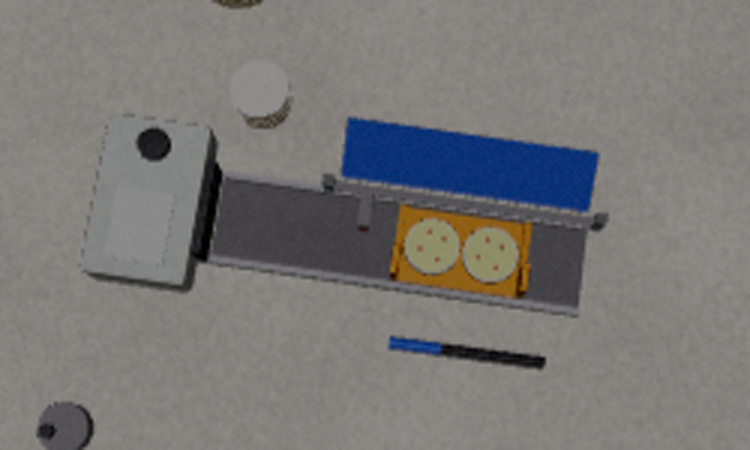

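The crop shows the chute yawed about 7.3°. The paddle is the blue plate (345–600, 120–210). The tray is at (460, 250) with its tabs on the robot's side, and the tooth is at (363, 228). The chute origin comes out at about (521, 80), the tray at chute x of about -67, and the start TCP at about (531, -65).

```bash
python3 -m crank '[[[0.118,-0.0965,0],[0,0,0]],[[0.118,-0.0965,0],[0,0,0]],[[0.118,-0.0965,0],[0,0,0]],[[0.118,-0.0965,0],[0,0,0]],[[0.118,-0.0965,0],[0,0,0]],[[0.118,-0.0965,0],[0,0,0]],[[0.118,-0.0965,0],[0,0,0]],[[0.118,-0.0965,0],[0,0,0]],[[0.118,-0.0965,0],[0,0,0]],[[0.118,-0.0965,0],[0,0,0]],[[0.118,-0.0965,0],[0,0,0]],[[0.118,-0.0965,0],[0,0,0]],[[0.118,-0.0965,0],[0,0,0]],[[0,0,0],[0,0,-0.047]],[[0,0,0],[0,0,-0.047]],[[0,0,0],[0,0,-0.047]],[[0,0,0],[0,0,-0.047]],[[0,0,0],[0,0,-0.047]],[[0,0,0],[0,0,-0.047]],[[0,0,0],[0,0,-0.047]]]' 0
cat >> h.py <<'E'
from scipy.spatial.transform import Rotation as Ro
a=0.1275;D=np.array([np.sin(a),np.cos(a),0]);L=np.array([-D[1],D[0],0]);O=np.array([520.9,80.2,0])
def rep(cx=None,cy=-29,z=None):
    s=env.get_state();p=np.array(s["eef_pos"]);R=Ro.from_rotvec(s["ee_rot"])
    print("t",s["time"],"chute",np.round([(p-O)@D,(p-O)@L,p[2]],1),"F",np.round(s["force"],1),"q",np.round(s["joint_pos"],2))
    G=np.column_stack([D,-L,np.cross(D,-L)]);e=(R.inv()*Ro.from_matrix(G)).as_rotvec()
    print("turn frac",np.round(e/np.pi,4))
    if cx is not None:
        t=O+cx*D+cy*L+[0,0,z];print("shift frac tool",np.round(R.inv().apply(t-p)/300,4))
E
python3 -c "
from h import *
rep(-143,-29,140)"
```

```text
time: 3.5
eef_pos: [542.2, -42.5, 292.5]
ee_rot: [2.344, 2.079, 0.003]
force: [-0.2, -0.6, 0.7]
width: 86.6
t 3.5 chute [-119.   -36.7  292.5] F [-0.2 -0.6  0.7] q [ 0.61  0.13 -0.63  1.7   0.09  1.33 -0.16]
turn frac [0.0025 0.0014 0.0024]
shift frac tool [-0.0776 -0.0302  0.5083]
```

```bash
python3 -m crank '[[[-0.026,-0.01,0.08],[0.0025,0.0014,0.0024]],[[-0.026,-0.01,0.12],[0,0,0]],[[-0.026,-0.01,0.12],[0,0,0]],[[0,0,0.08],[0,0,0]],[[0,0,0],[0,0,0]]]'
python3 - <<'E'
from h import *
rep(-143,-29,140)
p=env.read_camera("wrist");w=cloud(p);f=p["frame"];cv2.imwrite("pics/w1.png",f)
h=cv2.cvtColor(f,cv2.COLOR_BGR2HSV).astype(int);H,S=h[...,0],h[...,1]
Q=w-O;x,y,z=Q@D,Q@L,w[...,2]
for n,m in [("orange",(H>3)&(H<22)&(S>120)&(z<70)&(z>0)),("tab",(H>3)&(H<22)&(S>120)&(z<70)&(z>45)),("blue",(H>95)&(H<130)&(S>90)&(z>30)&(z<80)&(y>-130)&(y<-20))]:
    if m.sum(): print(n,m.sum(),[np.percentile(k[m],[1,50,99]).round(1).tolist() for k in(x,y,z)])
E
```

```text
time: 4.0
eef_pos: [531.9, -65.6, 171.3]
ee_rot: [2.351, 2.077, 0.005]
force: [0.1, 1.3, 0.3]
width: 87.3
t 4.0 chute [-143.3  -29.5  171.3] F [0.1 1.3 0.3] q [ 0.62  0.22 -0.61  1.87  0.14  1.09 -0.16]
turn frac [0.0019 0.0003 0.0012]
shift frac tool [ 0.001  -0.0021  0.1043]
orange 7785 [[-126.0, -63.0, -11.2], [-32.8, 8.5, 33.8], [6.2, 11.5, 56.7]]
tab 997 [[-126.2, -16.5, -10.9], [8.5, 19.8, 31.8], [45.4, 55.4, 57.3]]
blue 19865 [[-168.1, -68.2, 1.2], [-90.3, -69.5, -45.7], [41.2, 56.4, 69.5]]
```

View pics/w1.png

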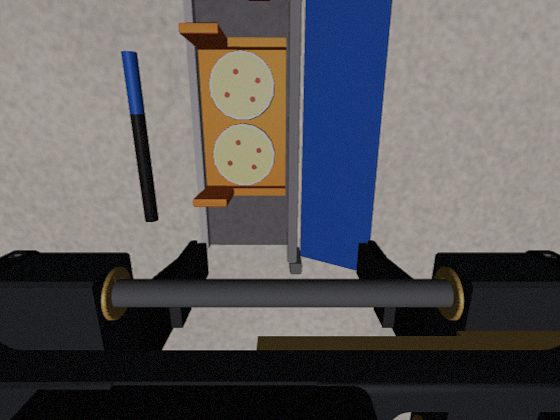

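The wrist view agrees with the fit: the fingers (190, 285 and 375, 285) line up with the rear tab (213, 199) and the outer half of the paddle. Next is pressing down.

```bash
python3 -m crank '[[[0,-0.002,0.08],[0.0019,0,0.0012]],[[0,0,0.05],[0,0,0]],[[0,0,0.04],[0,0,0]],[[0,0,0.04],[0,0,0]],[[0,0,0.02],[0,0,0]],[[0,0,0],[0,0,0]]]'
python3 - <<'E'
from h import *
rep(-120,-29,101)
p=env.read_camera("top");w=cloud(p);f=p["frame"];cv2.imwrite("pics/t2.png",cv2.resize(f[150:300,200:400],None,fx=4,fy=4))
p=env.read_camera("wrist");f=p["frame"];w=cloud(p)
h=cv2.cvtColor(f,cv2.COLOR_BGR2HSV).astype(int);H,S=h[...,0],h[...,1]
Q=w-O;x,y,z=Q@D,Q@L,w[...,2]
m=(H>95)&(H<130)&(S>90)&(z>10)&(y>-110)&(y<-42)&(x>-120)&(x<50)
k=np.polyfit(y[m],z[m],1);print("blue",m.sum(),"slope",np.arctan(-k[0]),"gate",0.56-np.arctan(-k[0]),x[m].max())
E
```

```text
time: 4.65
eef_pos: [540.3, -66.2, 109.9]
ee_rot: [2.346, 2.065, 0.017]
force: [-2.3, 0.0, 1.9]
width: 86.9
t 4.65 chute [-142.8  -37.9  109.9] F [-2.3  0.   1.9] q [ 0.59  0.31 -0.59  1.91  0.21  0.96 -0.22]
turn frac [0.0062 0.0008 0.0001]
shift frac tool [ 0.076  -0.0302  0.0288]
blue 25567 slope 0.02869884023850904 gate 0.5313011597614911 -12.085104259075942
```

```bash
python3 -m crank '[[[0,-0.015,0.015],[0.0062,0,0]],[[0,-0.015,0.01],[0,0,0]],[[0,0,0],[0,0,0]]]'
python3 - <<'E'
from h import *
rep(-135,-29,102)
E
```

```text
time: 5.05
eef_pos: [533.6, -65.2, 104.7]
ee_rot: [2.354, 2.072, 0.002]
force: [-2.2, 0.8, 2.9]
width: 86.7
t 5.05 chute [-142.7  -31.1  104.7] F [-2.2  0.8  2.9] q [ 0.59  0.31 -0.59  1.92  0.21  0.97 -0.22]
turn frac [0.0017 0.0009 0.    ]
shift frac tool [ 0.0255 -0.0069  0.0088]
```

View pics/t2.png

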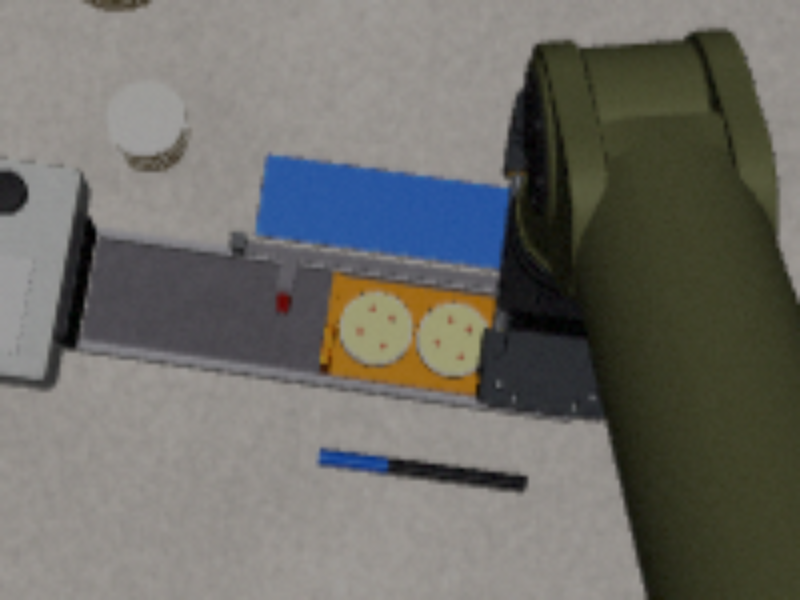

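```bash
python3 -m crank '[[[0,-0.007,0.01],[0.0017,0,0]],[[0.01,0,0],[0,0,0]],[[0.02,0,0],[0,0,0]],[[0.02,0,0],[0,0,0]],[[0.02,0,0],[0,0,0]],[[0,0,0],[0,0,0]]]'
cat >> h.py <<'E'
def look():
    p=env.read_camera("wrist");f=p["frame"];w=cloud(p)
    h=cv2.cvtColor(f,cv2.COLOR_BGR2HSV).astype(int);H,S=h[...,0],h[...,1]
    Q=w-O;x,y,z=Q@D,Q@L,w[...,2]
    m=(H>95)&(H<130)&(S>90)&(z>10)&(y>-110)&(y<-42)&(x<50)
    if m.sum()>100:
        k=np.polyfit(y[m],z[m],1);print("blue",m.sum(),"gate",round(0.56+np.arctan(k[0]),3))
    m=(H>3)&(H<22)&(S>120)&(z<70)&(z>45)&(abs(y-20)<25)
    if m.sum():print("tabs x",np.percentile(x[m],[1,99]).round(1),"z",np.percentile(z[m],99).round(1))
    m=(H>3)&(H<22)&(S>120)&(z<70)&(z>5)&(abs(y)<40)
    if m.sum():print("tray x",np.percentile(x[m],[1,99]).round(1),"y",np.percentile(y[m],[1,99]).round(1))
    return f
E
python3 -c "
from h import *
rep(-100,-29,102);look()"
```

```text
time: 5.65
eef_pos: [533.8, -47.9, 102.3]
ee_rot: [2.357, 2.067, -0.013]
force: [1.2, -0.4, 4.1]
width: 87.3
t 5.65 chute [-125.4  -29.1  102.3] F [ 1.2 -0.4  4.1] q [ 0.56  0.32 -0.59  1.92  0.22  0.97 -0.27]
turn frac [-0.0001  0.0034 -0.0011]
shift frac tool [ 0.0848 -0.0006  0.0001]
blue 30434 gate 0.667
tabs x [-116.9   -2.9] z 57.6
tray x [-115.2   -0.9] y [-34.4  32.3]
```

```bash
python3 -m crank '[[[0.02,0,0],[0,0.0034,-0.0011]],[[0.025,0,0],[0,0,0]],[[0.025,0,0],[0,0,0]],[[0.025,0,0],[0,0,0]],[[0.025,0,0],[0,0,0]],[[0.025,0,0],[0,0,0]],[[0,0,0],[0,0,0]]]'
python3 -c "
from h import *
rep(26,-29,102);look()"
```

```text
time: 6.4
eef_pos: [537.8, -12.3, 102.1]
ee_rot: [2.36, 2.067, -0.018]
force: [1.2, 0.7, 3.2]
width: 86.9
t 6.4 chute [-89.6 -28.5 102.1] F [1.2 0.7 3.2] q [ 0.5   0.33 -0.61  1.91  0.23  0.98 -0.35]
turn frac [-0.0014  0.0037 -0.0016]
shift frac tool [ 3.855e-01 -3.000e-04 -4.100e-03]
blue 31171 gate 0.673
tabs x [-81.1  32.9] z 58.6
tray x [-79.6  34.8] y [-33.7  32.9]
```

```bash
python3 -m crank '[[[0.03,0,0],[-0.001,0.003,-0.0015]],[[0.03,0,0],[0,0,0]],[[0.03,0,0],[0,0.002,0]],[[0.03,0,0],[0,0,0]],[[0.03,0,0],[0,0.002,0]],[[0.03,0,0],[0,0,0]],[[0.03,0,0],[0,0.002,0]],[[0.03,0,0],[0,0,0]],[[0,0,0],[0,0,0]]]'
python3 -c "
from h import *
rep(26,-29,102);look()"
```

```text
time: 7.35
eef_pos: [545.1, 44.3, 101.7]
ee_rot: [-2.367, -2.061, 0.013]
force: [1.0, 3.3, 3.6]
width: 86.6
t 7.35 chute [-32.5 -28.6 101.7] F [1.  3.3 3.6] q [ 0.41  0.35 -0.63  1.89  0.25  0.99 -0.46]
turn frac [-0.0025  0.0013 -0.0032]
shift frac tool [ 0.195  -0.0007 -0.0019]
blue 18347 gate 0.687
tabs x [-22.9  90.8] z 57.4
tray x [-21.6  92.7] y [-34.3  33.1]
```

```bash
python3 -m crank '[[[0.03,0,0],[-0.0025,0.001,-0.003]],[[0.03,0,0],[0,0,0]],[[0.03,0,0],[0,0.002,0]],[[0.03,0,0],[0,0,0]],[[0.025,0,0],[0,0.001,0]],[[0.02,0,0],[0,0,0]],[[0.015,0,0],[0,0,0]],[[0,0,0],[0,0,0]]]'
python3 -c "
from h import *
rep(26.5,-29,102);f=look();cv2.imwrite('pics/w3.png',f)"
```

```text
time: 8.2
eef_pos: [550.2, 81.1, 100.7]
ee_rot: [2.364, 2.059, -0.028]
force: [0.7, 2.3, 4.4]
width: 86.9
t 8.2 chute [  4.7 -28.9 100.7] F [0.7 2.3 4.4] q [ 0.34  0.38 -0.63  1.86  0.28  1.   -0.55]
turn frac [-0.0022  0.0055 -0.0032]
shift frac tool [ 0.0727 -0.0005 -0.0055]
blue 11576 gate 0.672
tabs x [ 12.1 126.7] z 58.0
tray x [ 15.7 129.1] y [-34.2  32.9]
```

```bash
python3 -m crank '[[[0.02,0,-0.003],[-0.002,0.004,-0.003]],[[0.02,0,0],[0,0,0]],[[0.02,0,0],[0,0,0]],[[0.015,0,0],[0,0,0]],[[0.012,0,0],[0,0,0]],[[0.012,0,0],[0,0,0]],[[0.01,0,0],[0,0,0]]]'
python3 -c "
from h import *
rep(26.5,-29,102);f=look();cv2.imwrite('pics/w4.png',f)"
```

```text
time: 8.95
eef_pos: [552.6, 99.9, 100.5]
ee_rot: [2.356, 2.058, -0.039]
force: [-1.2, -6.8, 6.7]
width: 86.7
t 8.95 chute [ 23.6 -29.  100.5] F [-1.2 -6.8  6.7] q [ 0.3   0.39 -0.63  1.85  0.29  1.01 -0.59]
turn frac [-0.0021  0.0086 -0.0024]
shift frac tool [ 0.0096 -0.     -0.0054]
blue 7853 gate 0.819
tabs x [ 30.  144.3] z 57.9
tray x [ 32.5 147.7] y [-34.1  33. ]
```

```bash
python3 -m crank '[[[0.015,0,-0.004],[0,0.002,0]],[[0.018,0,0],[0,0,0]],[[0.02,0,0],[0,0,0]],[[0.02,0,0],[0,0,0]],[[0.02,0,0],[0,0,0]]]'
python3 -c "
from h import *
rep(26.5,-29,102);f=look();cv2.imwrite('pics/w5.png',f)
p=env.read_camera('top');cv2.imwrite('pics/t5.png',cv2.resize(p['frame'][170:270,200:350],None,fx=5,fy=5))"
```

```text
time: 9.5
eef_pos: [553.6, 103.1, 100.2]
ee_rot: [2.344, 2.044, -0.092]
force: [-2.8, -13.0, 12.6]
width: 87.2
t 9.5 chute [ 26.9 -29.5 100.2] F [ -2.8 -13.   12.6] q [ 0.27  0.4  -0.62  1.83  0.33  1.05 -0.63]
turn frac [-0.0052  0.0206 -0.0029]
shift frac tool [-0.0016 -0.0018 -0.0059]
blue 6413 gate 0.525
tabs x [ 32.1 144.9] z 60.9
tray x [ 33.8 148.8] y [-34.3  33. ]
```

View pics/w5.png

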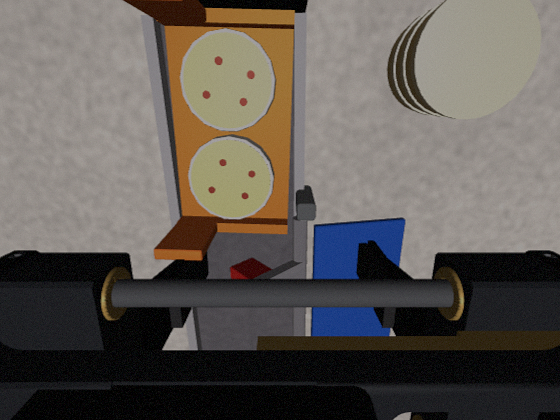

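Tray against the stop: 13 N push back, front tab touching the black stop at the top of the picture, tooth (250, 270) raised behind the rear tab (185, 240). I'm easing off with the gate still held, then checking.

```bash
python3 -m crank '[[[-0.015,0,0],[0.003,0.01,0]],[[-0.01,0,0],[0.002,0.005,0]],[[-0.01,0,0],[0,0.005,0]],[[0,0,0],[0,0,0]]]'
python3 -c "
from h import *
rep(10,-29,102);f=look();cv2.imwrite('pics/w6.png',f)
p=env.read_camera('top');w=cloud(p);Q=w-O;x,y,z=Q@D,Q@L,w[...,2]
h=cv2.cvtColor(p['frame'],cv2.COLOR_BGR2HSV).astype(int);H,S,V=h[...,0],h[...,1],h[...,2]
m=(H>3)&(H<22)&(S>120)&(z<70)&(abs(y)<40)&(x>60)&(x<170)
print('top tray front',np.percentile(x[m],[95,98,99.5]),'tab',np.percentile(x[m&(z>40)],[5,50,95]))
m=(V<40)&(z>42)&(z<54)&(abs(y)<30)&(x>130)&(x<170);print('stop',m.sum(),np.percentile(x[m],[2,50,98]))
cv2.imwrite('pics/t6.png',cv2.resize(p['frame'][180:270,200:335],None,fx=5,fy=5))"
```

```text
time: 10.0
eef_pos: [553.2, 95.8, 101.6]
ee_rot: [-2.347, -2.05, 0.023]
force: [0.9, -2.7, 4.9]
width: 87.0
t 10.0 chute [ 19.6 -30.1 101.6] F [ 0.9 -2.7  4.9] q [ 0.34  0.4  -0.64  1.84  0.26  1.02 -0.55]
turn frac [-0.0091 -0.0019 -0.0022]
shift frac tool [-0.032  -0.0033 -0.0015]
blue 8445 gate 0.842
tabs x [ 29.  144.8] z 57.6
tray x [ 33.2 148.7] y [-34.3  33.1]
top tray front [150.20275613 152.09244995 152.57561346] tab [145.55412197 147.76907913 152.24894725]
stop 44 [151.57529766 155.46114942 158.6751915 ]
```

View pics/t6.png

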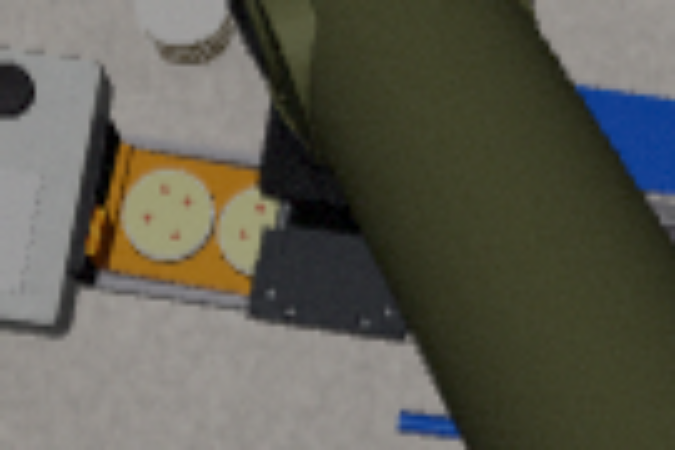

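The tray's front edge measures about 152 mm and is touching the black stop (95, 235), so it is home. I'm backing off while holding, then lifting.

```bash
python3 -m crank '[[[-0.02,-0.003,0],[-0.009,-0.002,0]],[[-0.02,0,0],[0,0,0]],[[0,0,0],[0,0,0]],[[0,0,-0.03],[0,0,0]],[[0,0,-0.04],[0,0,0]],[[0,0,-0.05],[0,0,0]],[[0,0,-0.08],[0,0,0]],[[0,0,-0.1],[0,0,0]],[[0,0,-0.1],[0,0,0]],[[-0.05,0,-0.1],[0,0,0]],[[-0.1,0,-0.1],[0,0,0]],[[-0.1,0,0],[0,0,0]],[[-0.1,0,0],[0,0,0]],[[0,0,0],[0,0,0]],[[0,0,0],[0,0,0]]]'
python3 -c "
from h import *
rep(10,-29,102);f=look();cv2.imwrite('pics/w7.png',f)"
```

```text
time: 11.6
eef_pos: [525.9, -24.3, 289.2]
ee_rot: [-2.353, -2.063, 0.037]
force: [-0.1, 0.6, -0.6]
width: 87.3
t 11.6 chute [-103.   -18.2  289.2] F [-0.1  0.6 -0.6] q [ 0.57  0.11 -0.61  1.72  0.07  1.35 -0.19]
turn frac [-0.008   0.0031 -0.0012]
shift frac tool [0.383  0.0501 0.6193]
blue 12226 gate 0.289
tabs x [33.6 39.9] z 56.9
tray x [32.4 90.8] y [-32.8  33.3]
```

View pics/w7.png

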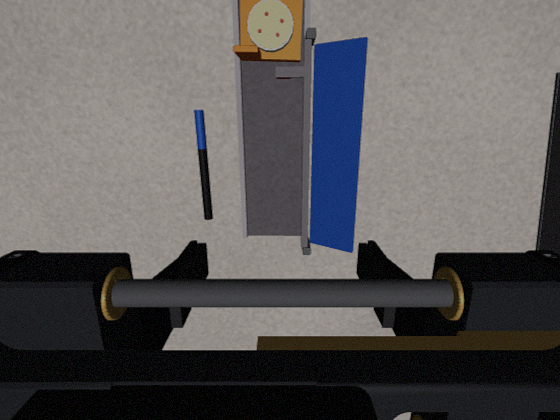

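Tray home, gate down with its arm (290, 72) behind the tray's rear (270, 58). The slope fit's 0.289 disagrees with that, so I'm checking the heights directly.

```bash
python3 -c "
from h import *
for n in ('wrist','top'):
    p=env.read_camera(n);w=cloud(p);Q=w-O;x,y,z=Q@D,Q@L,w[...,2]
    h=cv2.cvtColor(p['frame'],cv2.COLOR_BGR2HSV).astype(int);H,S=h[...,0],h[...,1]
    m=(H>95)&(H<130)&(S>90)&(z>30)&(z<90)&(y<-42)&(y>-100)&(x>-40)&(x<44)
    if m.sum()>50:
        v=cv2.fitLine(np.c_[y[m],z[m]].astype(np.float32),cv2.DIST_HUBER,0,.01,.01).ravel()
        print(n,m.sum(),'slope',np.arctan(v[1]/v[0]),'y',np.percentile(y[m],[1,99]),'z',np.percentile(z[m],[2,50,98]))
    m=(H>3)&(H<22)&(S>120)&(z>3)&(z<70)&(abs(y)<40)&(x>-20)&(x<170)
    print('tray',np.percentile(x[m],[.5,50,99.5]),'z',np.percentile(z[m],[2,50,98]))
    m=(x>10)&(x<30)&(y>-25)&(y<-2);print('tooth top z',np.nanpercentile(z[m],[50,90,98]))
    for l in ['tally','tipbox','dishes_small','dishes_far','dishes_side','reagent','marker']:
        if n=='top':
            r=env.silhouettes(l,p)
            if r: q=w[r[0]['region']];print(l,round(r[0]['conf'],2),np.nanmedian(q,axis=0).round())
"
```

```text
wrist 4527 slope -0.5613563 y [-90.47733578 -45.87497973] z [41.68412993 56.33241786 69.14037679]
tray [32.27870795 50.1085049  90.51143503] z [ 8.64494807 11.46153594 56.50066439]
tooth top z [27.88416599 39.51611895 40.31177486]
top 654 slope -0.57305217 y [-89.93195999 -44.70681716] z [41.46974918 56.2851265  70.85310302]
tray [ 34.57968262  96.6682078  152.32559816] z [ 6.53027968 12.7856101  57.47016897]
tooth top z [11.26026091 41.30242727 41.72760109]
tally 0.71 [355. 346.  26.]
tipbox 0.81 [575. 546.  64.]
dishes_small 0.84 [644. 190.  43.]
dishes_far 0.86 [769. 216.  76.]
dishes_side 0.86 [ 380. -383.   60.]
reagent 0.7 [ 699. -378.   99.]
marker 0.61 [424.   9.  11.]
```

The paddle slope is 0.56, so the gate is shut, and the tray is still home with nothing else moved.

```bash
python3 -c "
from rig import env
print(env.sign_off())"
```

```text
the job is handed in; nothing more can be done
None
```

I handed the job in at about 12 s of the 43 s allowed. The tray is home against the end stop and the gate is shut behind it.

One finger pressed the paddle to about 0.67 rad and slid along it. The other finger pushed the tray's rear tab along the chute until about 13 N of resistance showed it was against the stop. I then backed off with the gate still held and lifted, so the gate sprang shut.

**Last checks:**
- **Tray:** the front edge is at chute x of about 152 mm, touching the stop, and the tray lies flat.
- **Gate:** the paddle slope is 0.56 to 0.57 rad, which means shut, with the tooth's arm behind the tray's rear edge.
- **Bystanders:** the six I could compare in the top view are within about 2 mm of where they started. The top view's first marker detection was a wrong one. Against the first scene-camera reading it is within about 4 mm across the chute. Along the chute that reading is too rough to compare, but nothing went near it.
- **Robot:** it is well clear and touching nothing.

**Readings that disagreed:**
- Near the end of the push, the rough gate estimates scattered between 0.53 and 0.84 because little of the paddle was in view. I relied on the fingertip height there, which keeps the gate above 0.5.
- Just after letting go, the same estimate gave 0.29, probably because other blue pixels got into the fit. The closer fit from both cameras put the gate shut.

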